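# Set the rinsed spice bottle mouth down on its drying peg

### The job

The rinsed, uncapped spice bottle is lying on the black trivet. Turn it mouth down and lower it, without dropping it, over the slim peg of the two drying stands until its rim rests on the stand's foot, then let go. Leave the clay pot, plate, saucepan and bottle cap where they are.

Things in the scene. Friction and masses are not known exactly. Their poses are not given: they have to be found in the camera images.
- bottle: Empty white plastic bottle, 70 g, lying loose on the trivet, mouth to the robot's left at a varying slant. Square body 44 x 44 mm, 95 mm long, then a round open neck 25 mm long; 120 mm in all, walls 3 mm. Origin: mid-length, on the side face it lies on, 22 mm off the long axis. x runs along it to the mouth (bottom at x = -60 mm, shoulder +35, rim +60); z is up as it lies.
- bottle_mouth (a point): Centre of the bottle's rim, on its long axis (60, 0, 22 mm in the bottle's frame). Neck 40 mm outside, 32 mm clear opening; the inside is 116 mm deep from the rim.
- trivet: Black silicone trivet, a disc 190 mm across and 10 mm thick lying on the counter, fixed. Origin: centre of its underside.
- slim_stand: Drying stand with the slim peg, fixed: round dark-wood foot 100 mm across and 12 mm high with an upright pale-wood peg 20 mm in diameter, tapered over its last 12 mm, its tip 92 mm above the counter. Origin: centre of the foot's underside, z up along the peg.
- slim_stand_seat (a point): On the slim peg's axis, at the foot's upper face (12 mm above the counter), where the bottle's rim comes to rest.
- wide_stand: The other drying stand, fixed, for mugs: same foot, but a peg 44 mm in diameter with its tip 72 mm above the counter, too thick for the bottle. Origin: centre of the foot's underside. The two stands may have changed places.
- clay_pot: Bystander: lidded clay pot, 176 mm across, 142 mm high. Origin: centre of its underside.
- plate: Bystander: white porcelain plate, 200 mm across, 22 mm high. Origin: centre of its underside.
- saucepan: Bystander: small aluminium saucepan, 140 mm across, 70 mm high, black handle reaching 220 mm from its centre along its y axis. Origin: centre of its underside.
- cap: Bystander: the bottle's black twist cap, 50 mm across, 22 mm high. Origin: centre of its underside.
There are look-alikes about, which are no part of the job. What is shaped like the slim_stand but red or yellow is not meant.

How it is judged (in metres and radians):
At the end, for the whole second after the job is handed in: The bottle stands mouth down over the slim peg: its long axis within 0.14 rad (8 degrees) of vertical, the rim's centre within 12 mm of the peg's axis and within 6 mm above the stand's foot, released and at rest (angle between bottle's own x axis and vertical above 3 rad and horizontal distance between bottle_mouth and slim_stand_seat below 0.012 m and z of bottle_mouth in the frame of slim_stand below 0.018 m and linear speed of bottle below 0.02 m/s); the robot touches nothing.
It fails at once if the bottle is dropped (moves faster than 0.6 m/s while the fingers do not touch it) (linear speed of bottle above 0.6 m/s and contact force between the fingers and bottle below 0.05 N).
It fails at once if the clay pot, plate, saucepan or cap is moved by more than 30 mm (distance of any of clay_pot, plate, saucepan, cap from where it was at the start of the episode above 0.03 m).
It also fails if it takes over 46 s, if anything falls off the work surface, if the arm or the gripper's body presses on something with over 40 N, if the wrist force passes 120 N, or if a joint passes its speed limit or range.

### The arm

A 6-joint arm with a two-finger parallel gripper is mounted at the origin on the work surface. World frame = base frame: x ahead of the robot, y to its left, z up, the work surface at z = 0. Lengths are in mm, angles in rad, forces in N, time in s.
With the tool pointing down it reaches from about 300 to 875 mm from the base axis. Payload 6.4 kg.
Tool frame: the origin (TCP) lies on the centre line of the jaws, within the pads' length; the fingertips stand 19 mm ahead of it and the grasp point (between the pads) is the TCP (tip_reach is the distance from the TCP to the fingertips, in mm); z points along the fingers, y is the line along which they close (so a half turn about z gives the same grasp; the last joint's range is limited). The gripper opens to 88 mm and grips with 3 to 60 N. Pads are 18 mm wide; open, the fingers measure 123 mm over their backs; the gripper's body (75 mm by 187 mm) begins 45 mm behind the grasp point.
Start: joints at [1.034, 0.181, 1.607, -0, 1.354, -0.206], TCP at [186.749, 543.844, 257.714] pointing down, gripper open.
Joint ranges: [-2.99, 2.99], [-0.89, 2.07], [0.3, 2.58], [-1.14, 4.28], [0, 2.63], [-3.12, 3.12]. Speed limits (rad/s): [2.57, 2.57, 3.01, 3.14, 3.14, 3.14].

### API

Orientations are given as a rotation vector (axis times angle).
In Python, from bench import goto, move_l, move_joints, gripper_to, pause, solve_ik, snapshot, PlanningError, sign_off, read_clock, read_joint_positions, read_dq, read_effort, read_ee_pos, read_eef_rot, read_wrist_force, read_wrist_torque, read_gripper_width, read_grasp_force, tip_reach gives the robot as it stands. Calls block until the motion is done:
- goto(position, orientation): joint-space move of the TCP to a pose.
- move_l(position, feed=150, ori=None, threshold=None): straight line of the TCP; ori=None keeps the orientation; feed is the mean speed in mm/s. With threshold (N) it stops when the force on the tool has changed by that much, and returns True; else False.
- move_joints(angles): joint-space move.
- gripper_to(opening): finger opening in mm; the grip force is fixed at half the most; returns when the fingers have stopped.
- pause(seconds).
- solve_ik(position, orientation): joint angles nearest the present ones, or None.
- snapshot(name): name is "scene" or "side" or "wrist"; returns a dict with "color" (384x512x3 uint8, red, green, blue), "z_map" (384x512 float32, mm along the optical axis (not along the pixel's ray), 0 where there is no reading), "mtx" (3x3 intrinsics, pixels), "distortion" ([k1, k2, p1, p2, k3] as OpenCV has them; the pictures are not rectified), "rvec" (rotation vector, rad) and "tvec" (3), from world to camera coordinates, as OpenCV has them. Camera axes: x right, y down, z forward; pixel columns grow to the right and rows downward; lengths in mm; the calibration is good to about 2 mm. A picture is of the moment at which its call begins.
A pose or a line that the arm cannot do raises PlanningError and nothing moves.
- sign_off(): hands the job in; it is judged then, once.
Readings, each from a call of its own:
- read_clock(): time.
- read_joint_positions(): joint angles.
- read_dq(): joint speeds.
- read_effort(): joint torques, N m.
- read_ee_pos(): TCP position.
- read_eef_rot(): TCP orientation.
- read_wrist_force(): force on the tool from outside, world axes, zero at the start.
- read_wrist_torque(): the same for the moment, N m.
- read_gripper_width(): finger opening in mm.
- read_grasp_force(): force on a finger pad.
Only numpy, scipy, OpenCV 4.12 (cv2) and the standard library are available. Lean on these libraries where they do the work, as an engineer would, in place of code of your own. Each camera call takes 0.05 s, during which the arm holds its last target. There are 200 camera calls.

## Working session

There is one attempt and no reset: what is moved stays moved. The work goes in short steps, each a Python script; the robot and the scene stay as the last script left them, time stands still between calls to the robot, and variables do not carry over. Pictures are saved under pics/ and viewed, at most 10 in all, crops included, and the job is handed in when it is done.

```bash
mkdir -p pics
cat > h.py <<'E'
import numpy as np, cv2
from bench import *
from scipy.spatial.transform import Rotation as R
def save(n,f):
    s=snapshot(n); cv2.imwrite(f'pics/{f}.png',s['color'][:,:,::-1]); np.save(f'pics/{f}.npy',s,allow_pickle=True); return s
def cloud(s):
    z=s['z_map'].astype(float); h,w=z.shape
    uv=np.stack(np.meshgrid(np.arange(w),np.arange(h)),-1).reshape(-1,1,2).astype(float)
    n=cv2.undistortPoints(uv,np.array(s['mtx']),np.array(s['distortion'])).reshape(h,w,2)
    p=np.dstack([n*z[...,None],z]); Rm=cv2.Rodrigues(np.array(s['rvec'],float))[0]
    p=(p-np.array(s['tvec']).ravel())@Rm; p[z==0]=np.nan; return p
E
python3 - <<'E'
from h import *
a=save('scene','scene');b=save('side','side')
im=np.vstack([a['color'],b['color']])[:,:,::-1]
cv2.imwrite('pics/both.png',cv2.resize(np.hstack([a['color'],b['color']])[:,:,::-1],(800,300)))
print(read_clock())
E
```

```text
0.1
```

View pics/scene.png

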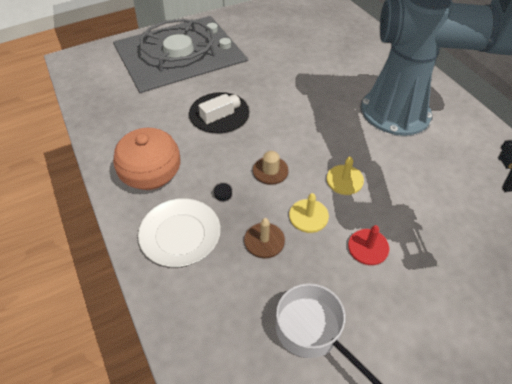

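View pics/side.png

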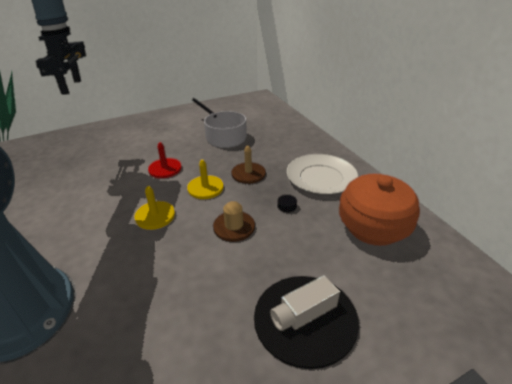

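The scene view shows the bottle at (219,107) on the trivet. There are five peg stands:
- Dark-foot stand with thin peg at (264,235).
- Dark-foot stand with thick peg at (270,165).
- Yellow stands at (309,212) and (346,178).
- Red stand at (369,244).

The dark-foot thin-peg stand at (264,235) fits the description: wooden, not red or yellow, and slim. In the side view it is at (249,168). I'll confirm it with an enlarged crop.

Run:
```python
from h import *
a=np.load('pics/scene.npy',allow_pickle=True).item();b=np.load('pics/side.npy',allow_pickle=True).item()
ca=a['color'][140:270,215:375];cb=b['color'][130:250,190:350]
cv2.imwrite('pics/crop.png',np.hstack([cv2.resize(c,(400,320)) for c in(ca,cb)])[:,:,::-1])
for s,pts in((a,dict(trivet=(200,120),bot=(215,108),neck=(234,101),wide=(270,157),slimtip=(265,221),foot=(264,248),cap=(223,191),plate=(180,233),pot=(142,140),pan=(310,320),y1=(309,222),y2=(346,185),red=(369,252))),(b,dict(bot=(310,300),neck=(283,316),slimtip=(249,150),foot=(249,176)))):
    P=cloud(s)
    for k,(u,v) in pts.items(): print(k,P[v,u].round())
# bottle points & stand points
out=[]
for n,s,bx,sx in(('scene',a,(185,90,255,135),(240,210,290,260)),('side',b,(250,270,365,365),(228,140,270,185))):
    P=cloud(s)
    q=P[bx[1]:bx[3],bx[0]:bx[2]].reshape(-1,3); q=q[np.isfinite(q[:,2])&(q[:,2]>20)]
    t=q[(q[:,2]>47)]
    if len(t): print(n,'bottle',len(q),q.mean(0).round(1),'top',len(t),np.median(t[:,2]),cv2.minAreaRect(t[:,:2].astype(np.float32)),'all',cv2.minAreaRect(q[:,:2].astype(np.float32)))
    q=P[sx[1]:sx[3],sx[0]:sx[2]].reshape(-1,3); q=q[np.isfinite(q[:,2])]
    f=q[(q[:,2]>7)&(q[:,2]<16)];p=q[(q[:,2]>30)&(q[:,2]<100)]
    print('foot',len(f),np.median(f[:,2]),cv2.minEnclosingCircle(f[:,:2].astype(np.float32)),'peg',len(p),p.mean(0).round(1),p[:,2].max(),np.ptp(p,0))
    cam=-cv2.Rodrigues(np.array(s['rvec'],float))[0].T@np.array(s['tvec']).ravel();print('cam',cam.round())
```

```text
trivet [ 575. -227.    9.]
bot [ 529. -211.   51.]
neck [ 462. -221.   45.]
wide [488.  57.  71.]
slimtip [602. 243.  88.]
foot [614. 265.  12.]
cap [631.  68.  21.]
plate [777. 129.   5.]
pot [780. -84. 140.]
pan [609. 469.   5.]
y1 [479. 250.  14.]
y2 [326. 190.  11.]
red [395. 389.  10.]
bot [ 510. -240.   53.]
neck [ 453. -248.   52.]
slimtip [600. 232.  84.]
foot [591. 215.  11.]
scene bottle 661 [ 513.4 -220.7   44.7] top 383 52.19233017684025 ((506.1148376464844, -228.99635314941406), (121.33719635009766, 49.32442092895508), 5.9247307777404785) all ((506.552734375, -228.5386199951172), (122.3765869140625, 51.246158599853516), 4.991265296936035)
foot 936 11.89389741309715 ((575.5032958984375, 229.98556518554688), 76.9498519897461) peg 161 [602.3 246.2  65.4] 94.19198753044273 [21.02341307 16.22398969 63.30249857]
cam [900. 770. 940.]
side bottle 1959 [ 503.4 -238.8   48.2] top 1400 54.07608527266285 ((504.6785888671875, -232.5594482421875), (119.68507385253906, 44.504188537597656), 5.785869598388672) all ((504.4552001953125, -232.87042236328125), (120.24983215332031, 45.07789993286133), 5.785869598388672)
foot 524 12.973943391148257 ((616.8405151367188, 306.45989990234375), 118.88017272949219) peg 148 [596.5 236.1  62.9] 94.66362360790113 [ 19.12800834 179.60815745  64.40749327]
cam [ 278. -544.  565.]
```

View pics/crop.png

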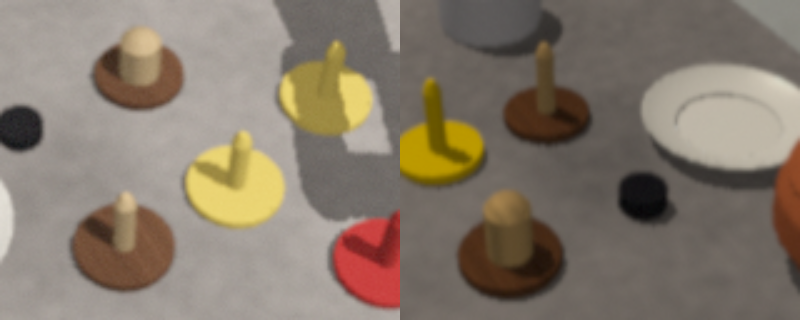

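Crop confirmed: the thin pale peg on the dark-brown foot is the slim stand, left of the yellow one in the scene half. The thick-peg stand is the wide one. Next I'll refine the stand position and scan for feasible grasp and place poses.

```bash
cat >> h.py <<'E'
th=np.radians(185.8); BC=np.array([505.,-231.8,10.])
m=np.array([np.cos(th),np.sin(th),0])
RB0=np.column_stack([m,np.cross([0,0,1],m),[0,0,1]])
def tool_in_b(al,flip):
    z=np.array([np.sin(al),0,-np.cos(al)]);y=np.array([0,1.,0])*(-1 if flip else 1)
    return np.column_stack([np.cross(y,z),y,z])
def RBf(psi): # mouth down, tool heading psi
    zb=-np.array([np.cos(psi),np.sin(psi),0]); xb=np.array([0,0,-1.]); return np.column_stack([xb,np.cross(zb,xb),zb])
rv=lambda M:R.from_matrix(M).as_rotvec()
def tcp(RB,mouth,g): # TCP for given mouth position, g= grasp pt in bottle frame
    return mouth+RB@(np.array(g)-[60,0,22])
E
python3 - <<'E'
from h import *
from scipy.optimize import least_squares
for n,bx in(('scene',(235,205,295,262)),('side',(225,140,272,190))):
    s=np.load(f'pics/{n}.npy',allow_pickle=True).item();P=cloud(s)
    sl=np.s_[bx[1]:bx[3],bx[0]:bx[2]];hsv=cv2.cvtColor(s['color'],cv2.COLOR_RGB2HSV)[sl].astype(int);p=P[sl]
    br=((hsv[...,1]>90)&(hsv[...,0]<17)&(abs(p[...,2]-12)<5)&(np.hypot(p[...,0]-599,p[...,1]-240)<60))
    q=p[br][:,:2];h=cv2.convexHull(q.astype(np.float32))[:,0]
    f=least_squares(lambda x:np.hypot(*(h-x[:2]).T)-x[2],[599,240,50],loss='soft_l1').x
    print(n,'foot',len(q),f.round(1))
    pp=p[(p[...,2]>25)&(p[...,2]<78)&(np.hypot(p[...,0]-599,p[...,1]-240)<25)]
    cam=-cv2.Rodrigues(np.array(s['rvec'],float))[0].T@np.array(s['tvec']).ravel()
    f=least_squares(lambda x:np.hypot(*(pp[:,:2]-x).T)-10,[599,240],loss='soft_l1').x
    print('peg',len(pp),f.round(1))
S=np.array([599,240,12.])
for al in(15,25,35):
  for flip in(0,1):
    T=tool_in_b(np.radians(al),flip)
    g=[-25,0,26]
    pk=BC+RB0@g; q0=solve_ik(pk,rv(RB0@T));q1=solve_ik(pk+[0,0,150],rv(RB0@T))
    print(al,flip,'pick',None if q0 is None else np.round(q0,2),q1 is not None)
    for ps in range(-60,181,20):
        RF=RBf(np.radians(ps)); qs=[solve_ik(tcp(RF,S+[0,0,d],g),rv(RF@T)) for d in(0,110)]
        if all(q is not None for q in qs): print('  ',ps,*[np.round(q,2) for q in qs])
E
```

```text
scene foot 894 [601.5 242.7  47.7]
peg 112 [599.1 240.6]
side foot 462 [597.1 237.4  48. ]
peg 116 [598.8 241.6]
15 0 pick [-0.53  0.61  1.54 -0.17  1.21  1.01] True
   0 [ 0.35  0.59  2.13  3.57  0.92 -1.75] [ 0.35  0.27  2.19  3.69  0.69 -1.92]
   20 [ 0.07  0.56  2.21  2.81  0.96 -1.45] [ 0.07  0.21  2.27  2.71  0.69 -1.3 ]
   40 [-0.17  0.58  2.15  2.14  1.06 -1.22] [-0.17  0.25  2.21  1.99  0.93 -0.94]
   60 [-0.28  0.65  1.99  1.65  1.22 -1.04] [-0.28  0.37  2.04  1.57  1.21 -0.8 ]
   80 [-0.29  0.75  1.75  1.32  1.43 -0.92] [-0.29  0.52  1.8   1.3   1.48 -0.75]
   100 [-0.25  0.87  1.48  1.09  1.67 -0.86] [-0.25  0.68  1.53  1.11  1.74 -0.73]
   120 [-0.17  1.01  1.2   0.91  1.92 -0.85] [-0.17  0.83  1.24  0.95  2.   -0.74]
   140 [-0.08  1.15  0.92  0.75  2.17 -0.9 ] [-0.08  0.99  0.96  0.81  2.25 -0.8 ]
   160 [ 0.03  1.29  0.64  0.57  2.42 -1.03] [ 0.03  1.13  0.7   0.63  2.5  -0.94]
15 1 pick [-0.53  0.61  1.54 -0.17  1.21 -2.13] True
   0 [0.35 0.59 2.13 3.57 0.92 1.39] [0.35 0.27 2.19 3.69 0.69 1.22]
   20 [0.07 0.56 2.21 2.81 0.96 1.69] [0.07 0.21 2.27 2.71 0.69 1.84]
 
[... 3292 characters left out ...]
[0.1  0.33 2.16 2.54 0.36 2.  ] [0.1  0.05 2.16 1.65 0.2  2.92]
   40 [-0.08  0.36  2.12  1.75  0.63  2.4 ] [-0.08  0.09  2.11  1.37  0.63  2.87]
   60 [-0.19  0.45  1.98  1.35  0.92  2.47] [-0.19  0.21  1.97  1.19  0.99  2.75]
   80 [-0.21  0.56  1.78  1.08  1.19  2.46] [-0.21  0.36  1.77  1.02  1.29  2.64]
   100 [-0.18  0.69  1.55  0.88  1.44  2.41] [-0.18  0.52  1.54  0.87  1.55  2.54]
   120 [-0.12  0.82  1.31  0.72  1.68  2.32] [-0.12  0.67  1.3   0.74  1.8   2.42]
   140 [-0.04  0.95  1.08  0.56  1.91  2.19] [-0.04  0.81  1.07  0.59  2.03  2.27]
   160 [0.05 1.06 0.87 0.37 2.1  2.  ] [0.05 0.93 0.86 0.41 2.22 2.06]
   180 [0.14 1.15 0.71 0.15 2.23 1.74] [0.14 1.02 0.71 0.17 2.36 1.77]
```

The peg axis comes out at about (599, 241) from both cameras. I'll grasp with a 30° tilt toward the mouth, then place with the tool heading about +y, which stays clear of the yellow and wide stands.

```bash
cat >> h.py <<'E'
S=np.array([599.,241.,12.]); T=tool_in_b(np.radians(30),0); g=np.array([-25,0,26.]); RF=RBf(np.radians(85))
E
python3 - <<'E'
from h import *
o=rv(RB0@T); pk=BC+RB0@g; z=(RB0@T)[:,2]
print([solve_ik(tcp(RF,S+[0,0,d],g),rv(RF@T)) is not None for d in(0,110,200)])
goto(pk-120*z,o); move_l(pk,feed=100); print(read_ee_pos(),read_wrist_force(),read_clock())
gripper_to(30); print(read_gripper_width(),read_grasp_force())
move_l(pk+[0,0,200],feed=200)
print(read_gripper_width(),read_grasp_force(),read_clock())
goto(tcp(RF,S+[0,0,200],g),rv(RF@T)); print(read_ee_pos(),read_gripper_width(),read_clock())
a=save('scene','s2');b=save('side','side2')
cv2.imwrite('pics/v2.png',np.hstack([cv2.resize(a['color'][60:300,130:450],(400,300)),cv2.resize(b['color'][0:240,100:420],(400,300))])[:,:,::-1])
E
```

```text
[True, True, True]
[ 530.60558138 -229.51293311   36.68302247] [-0.12393027 -0.07667167  0.37155362] 4.5167
43.90796967669743 29.99984506488545
43.32323045709036 29.999927172611933 6.4
[598.78462558 236.61176744 296.68256943] 43.313694600211406 8.1333
```

View pics/v2.png

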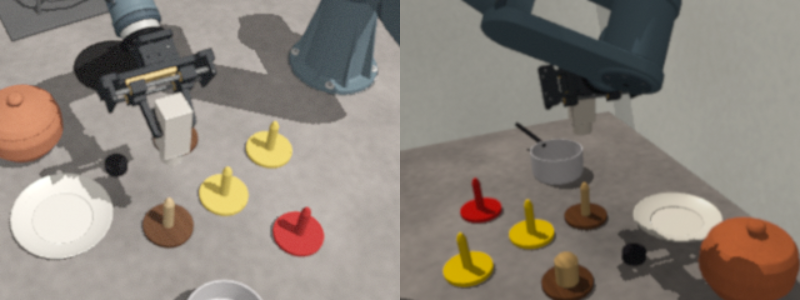

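The bottle is held mouth down above the slim stand. I'll check its tilt and the neck position in the depth data before lowering.

Run:
```python
from h import *
from scipy.optimize import least_squares
for n in('s2','side2'):
    s=np.load(f'pics/{n}.npy',allow_pickle=True).item();P=cloud(s)
    hsv=cv2.cvtColor(s['color'],cv2.COLOR_RGB2HSV)
    w=(hsv[...,1]<70)&(hsv[...,2]>90)&(np.hypot(P[...,0]-599,P[...,1]-241)<40)&(P[...,2]>195)&(P[...,2]<345)
    q=P[w];print(n,len(q),'z',q[:,2].min().round(1),q[:,2].max().round(1))
    for lo,hi in((208,234),(240,270),(270,300),(300,326),(328,345)):
        t=q[(q[:,2]>lo)&(q[:,2]<hi)]
        if len(t)>8:
            print(lo,hi,len(t),np.median(t,0).round(1),np.percentile(t[:,:2],[3,97],axis=0).round(1).tolist(), 'cyl',least_squares(lambda x:np.hypot(*(t[:,:2]-x).T)-20,[599,241],loss='soft_l1').x.round(1) if hi==234 else '')
    t=q[(q[:,2]>240)&(q[:,2]<325)]
    d=RF[:,2] # face normal axes
    for ax,sg in((2,-1),(1,1),(1,-1)):
        e=RF[:,ax]; v=(t-[599,241,0])@e*sg
        k=v>16
        if k.sum()>40:
            c=np.polyfit(t[k,2]-280,v[k],1);print('face',ax,sg,k.sum(),'offset',c[1].round(1),'tilt deg',np.degrees(c[0]).round(1))
```

```text
s2 1432 z 213.0 344.5
208 234 101 [605.8 257.4 222.7] [[586.2, 235.9], [617.6, 261.4]] cyl [597.7 240.2]
240 270 257 [608.2 261.8 254.7] [[579.8, 230.7], [621.4, 264.4]] cyl 
270 300 263 [603.  261.9 286.3] [[570.8, 248.1], [622.6, 264.7]] cyl 
300 326 389 [608.9 258.7 312.6] [[564.1, 217.6], [632.6, 264.5]] cyl 
328 345 384 [600.3 243.2 331.8] [[579.8, 221.8], [619.5, 262.9]] cyl 
face 2 -1 621 offset 21.2 tilt deg -0.1
face 1 1 307 offset 21.8 tilt deg 3.8
face 1 -1 168 offset 22.7 tilt deg 8.6
side2 481 z 212.6 285.4
208 234 119 [589.7 224.2 223.7] [[577.2, 219.9], [614.1, 240.5]] cyl [597.3 241. ]
240 270 251 [588.9 219.8 254.8] [[573.4, 216.8], [614.8, 256.5]] cyl 
270 300 89 [597.5 219.  276.7] [[577.7, 215.9], [615.0, 223.2]] cyl 
face 1 -1 95 offset 21.3 tilt deg -2.5
```

Face tilt is about 0° and the neck is at (597.5, 240.6), so I'll correct +1.3 mm in x. Then I'll lower it guarded.

Run:
```python
from h import *
c=np.array([1.3,.4,0])
move_l(tcp(RF,S+c+[0,0,95],g),feed=150)
hit=move_l(tcp(RF,S+c+[0,0,12],g),feed=50,threshold=4); print('A',hit,read_ee_pos(),read_wrist_force(),read_clock())
if not hit:
    hit=move_l(tcp(RF,S+c+[0,0,-5],g),feed=12,threshold=3); print('B',hit,read_ee_pos()-tcp(RF,S+c,g),read_wrist_force(),read_clock())
a=save('scene','s3');b=save('side','side3')
cv2.imwrite('pics/v3.png',np.hstack([cv2.resize(a['color'][150:270,190:350],(400,300)),cv2.resize(b['color'][100:220,170:330],(400,300))])[:,:,::-1])
```

```text
A False [600.11124465 237.41344362 109.3200044 ] [ 0.19699438  0.32636536 -0.23419188] 10.8917
B True [ 0.00760686  0.03979894 -1.12911744] [-0.04963002 -0.8893534   3.83584666] 11.9167
```

View pics/v3.png

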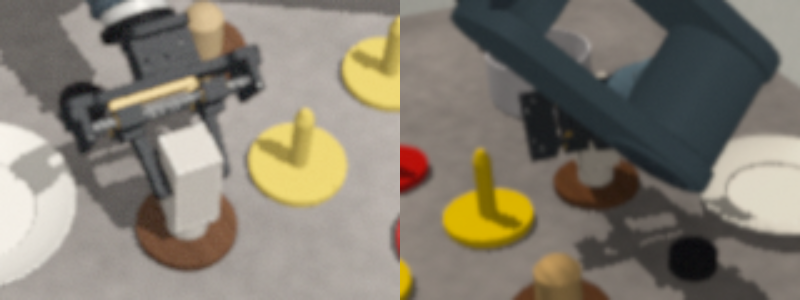

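The rim rests on the dark foot, with contact within about 1 mm of the expected height. Now release and back out along the tool axis.

Run:
```python
from h import *
gripper_to(70); print(read_gripper_width(),read_grasp_force())
p=read_ee_pos(); move_l(np.array(p)-100*(RF@T)[:,2],feed=80); move_l(np.array(read_ee_pos())+[0,0,100])
a=save('scene','s4');b=save('side','side4');P=cloud(a)
q=P[(np.hypot(P[...,0]-599,P[...,1]-241)<40)&(P[...,2]>120)];print(q.shape,np.median(q,0),q[:,2].max(),np.percentile(q,[3,97],axis=0).round(1),read_clock())
cv2.imwrite('pics/v4.png',np.hstack([cv2.resize(a['color'][60:300,130:450],(400,300)),cv2.resize(b['color'][70:310,130:450],(400,300))])[:,:,::-1])
```

```text
70.02616303612608 0.0
(392, 3) [601.2565968  245.60292863 131.5396922 ] 135.89998595705984 [[578.9 221.2 121.8]
 [621.4 264.7 134.4]] 14.8917
```

View pics/v4.png

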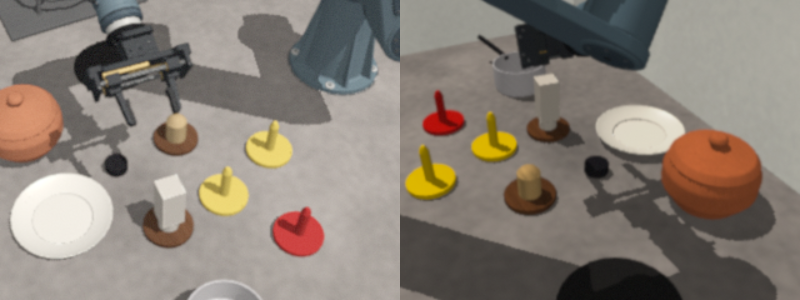

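The bottle stands upright on the dark slim stand, at (170,205) left and (547,105) right. Its top is at 132 mm as expected, the gripper is clear, and the bystanders are undisturbed.

```bash
python3 -c "
from bench import *
print(sign_off())"
```

```text
the job is handed in; nothing more can be done
None
```

The bottle is standing mouth down over the slim peg with its rim on the foot, released; the bystanders look unmoved in the last pictures, and I handed the job in at about 15 s (no verdict was shown).

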